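# Put the socket tray away under the bench shelf

### The job

Put the socket tray away: slide it by its pull bar, back end first and straight, into the empty bay under the bench shelf without the tray or its sockets pressing against the underside of the board, and push it home until the roller catch drops into the tray's side notch and the tray comes up against its stop. Seat it there with a firm push of some 10 N over the drag, never more than about double that, then let go and leave it home; leave the hammer, the can and the jar as they are.

Things in the scene. Friction and masses are not known exactly. Their poses are not given: they have to be found in the camera images.
- tray_bar (a point): middle of the tray's pull bar: round steel bar 10 mm thick, 90 mm long, level across the tray's front, its centre 31 mm above the bench when the tray lies flat and 40 mm out from the pan's front wall (a finger fits between). Axes as the tray: x from the bar towards the tray's back end, y to its left, z up
- tray_center (a point): centre of the low grey steel socket tray (pan 190 mm long in x, 102 mm wide, 24 mm high): mid length, mid width, 12 mm above its underside. x points to the back end, which goes in first and is 95 mm ahead; the pull bar is 135 mm behind
- tray: the same tray, about 0.7 kg; origin on its underside below the centre, axes as above. Steel rub strips on both long sides make it 116 mm wide over all, their ends bevelled; the right strip (-y) has a V notch 7 mm deep centred 45 mm ahead of the tray's centre. Eleven steel sockets stand fixed in it, the tallest to 41 mm above the bench
- shelf: low wooden bench shelf, fixed. Origin on the bench under the board's front edge, at the middle of the tray bay; x points into the bay, y to the left looking in, z up. Two steel guide strips 24 mm high have their faces at y = +60 and -60 mm: 2 mm play either side of the tray. A dark wooden box, its front 12 mm out, fills the next bay (-y side)
- bay_mouth (a point): middle of the tray bay's mouth, 12 mm above the bench under the board's front edge; axes as the shelf. The guides flare outwards here, from 70 mm either side of the middle at 11 mm before the edge to 60 mm either side at 22 mm behind it
- bay_home (a point): point in the bay 68 mm behind the board's front edge, mid bay, 12 mm up; axes as the shelf. Home for the tray's centre is within 12 mm of it along x, no better known: the stop for the tray's back end and the catch's roller share one bracket under the board, out of sight, bolted in slots at a depth that differs each time and can only be felt
- board: the shelf's top board, 220 mm deep, 306 mm wide (from 84 mm on the +y side to 222 mm on the -y side of the bay's middle), 18 mm thick; its underside is 54 mm above the bench, 13 mm over the tallest socket; its top 72 mm. Origin and axes as the shelf
- catch (a joint): how far the catch's sprung roller is pushed back, m: 0 when out (tray not there yet, or roller in the tray's notch), 0.0035 to 0.0075 riding on the right rub strip. It meets the tray's back corner about 51 mm before home (push rises some 4 N, sideways spring 3 to 4 N, drag stays) and drops into the notch over the last 8 mm, 0 to 3 mm short of the solid stop
- hammer: loose hammer, 260 mm long, lying on the bench; leave it. Origin on the bench under its middle, x to the head
- oilcan: loose plain white can, 60 mm across, 110 mm tall, standing on the bench; leave it. Origin under its centre
- pinjar: loose jar, 56 mm across, 75 mm tall, standing on the shelf's board; leave it. Origin under its centre

How it is judged:
By the outcome, as a careful person would: the job done as asked, in the order asked, and still so for the second after the job is handed in, with the robot touching nothing.
It also fails if it takes over 56 s, if anything falls off the work surface, if the arm or the gripper's body presses on something with over 40 N, if the wrist force passes 120 N, or if a joint passes its speed limit or range.

### The arm

A 7-joint arm with a two-finger parallel gripper is mounted at the origin on the work surface. World frame = base frame: x ahead of the robot, y to its left, z up, the work surface at z = 0. Lengths are in mm, angles in rad, forces in N, time in s.
With the tool pointing down it reaches from about 375 to 925 mm from the base axis. Payload 3.1 kg.
Tool frame: the origin (TCP) lies midway between the tips of the shut fingers; the grasp point (between the pads) lies 19 mm behind it (robot.hold_point_z is the distance from the TCP to the grasp point, in mm); y points along the fingers, x is the direction in which the jaws open and shut, and the axes are right-handed (so a half turn about y gives the same grasp; the last joint's range is limited). The gripper opens to 85 mm and grips with 20 to 120 N. Pads are 22 mm wide; open, the fingers measure 114 mm over their backs; the gripper's body (76 mm by 85 mm) begins 54 mm behind the grasp point. The pads swing forward as they close: fully open they stand 13 mm farther back than shut.
Start: joints at [1.21, 0.383, 0.044, 1.598, -0.018, 1.161, -0.05], TCP at [168.88, -627.68, 231.269] pointing down, gripper open.
Joint ranges: [-2.61, 2.61], [-0.41, 2.15], [-1.48, 1.57], [0, 2.5], [-1.57, 4.71], [0.05, 1.97], [-2.85, 2.85]. Speed limits (rad/s): [2.79, 2.79, 3.14, 3.14, 3.14, 3.14, 3.14].

### API

Orientations are given as [roll, pitch, yaw] about the fixed x, y, z axes, in that order (R = Rz(yaw) Ry(pitch) Rx(roll)).
In Python, from bench import status, viewer, ticket, robot gives the robot as it stands.
- The arm moves only by the tool arm_command, never from a script. Its argument "increments" is a list of rows, each an object with "dp": the shift along the world's x, y, z in mm, a list of three; "twist": the turn, a rotation vector about the world's x, y, z in rad, a list of three; "claw": the closure in counts, from 0 (fully open) to 255 (shut). A call has exactly 10 rows; each row is the pose to reach, as a shift and turn from the pose commanded when the call began; what a row does not reach only later rows make up. A row lasts 1/8 s, in which the tool goes at most 62.5 mm and 10.7 degrees, less where a joint would pass 70% of its speed; a pose out of reach is approached as far as the arm can. A call with a gripper value outside its range is refused whole. The fingers move at their own pace and stop on an object; "force" is the grip in N (left out, the last holds). Time passes only in rows, so rows that repeat a pose let the fingers close, or fill a call up. It gives the time, the measured TCP pose, the force and the opening at its end, in the units of the state.
- status.observe(): the state, without advancing time (a new reading comes with each control period).
- viewer.read_camera(name): name is "side" or "top"; returns the picture (480x640x3 uint8, blue, green, red); there is no depth.
- viewer.calibration(name): a dict with "mtx" (3x3 intrinsics, pixels), "R" (3x3) and "t" (3): a world point X has camera coordinates R X + t. Camera axes: x right, y down, z forward; pixel columns grow to the right and rows downward; lengths in mm; the calibration is good to about 2 mm. A picture is of the moment at which its call begins. calibration takes no time and is no camera call.
- ticket.close_job(): hands the job in, once; it reports no verdict.
The state is a dict: "time": time; "qpos": joint angles; "joint_velocities": joint speeds; "joint_efforts": joint torques, N m; "tcp_pos": TCP position; "tool_rot": TCP orientation; "wrist_force": force on the tool from outside, world axes, zero at the start; "torque": the same for the moment, N m; "width": finger opening in mm.
Only numpy, scipy, OpenCV 4.12 (cv2) and the standard library are available. Lean on these libraries where they do the work, as an engineer would, in place of code of your own. Each camera call takes 0.05 s, during which the arm holds its last target.

## Working session

There is one attempt and no reset: what is moved stays moved. The work goes in short steps, Python scripts to look and compute and a tool call to move; the robot and the scene stay as the last step left them, time stands still between calls to the robot, and variables do not carry over. Pictures are saved under pics/ and viewed, and the job is handed in when it is done.

Besides the shell and the picture viewer there is one more tool, called after "Request:" as name([rows], argument=value, ...), one row to a line, values as JSON. arm_command: Moves the arm, as the interface text tells. Its arguments: {"type":"object","properties":{"increments":{"type":"array"},"force":{"type":"number"}},"required":["increments"]}

```bash
ls; mkdir -p pics; python3 - <<'E'
from bench import status, viewer, ticket, robot
import cv2
print(status.observe())
for n in("side","top"):
    im=viewer.read_camera(n); cv2.imwrite(f"pics/{n}0.png",im)
    c=viewer.calibration(n); print(n,c)
E
```

```text
pics
{'time': 0.0, 'qpos': array([ 1.21021211,  0.38383706,  0.04382969,  1.5995878 , -0.01786397,
        1.16118657, -0.04990615]), 'joint_velocities': array([-0.00119359,  0.00086195, -0.0002249 , -0.0011419 , -0.00019119,
        0.00136108,  0.00044961]), 'joint_efforts': array([ 3.30386329e-04, -4.33456457e+01,  1.02434345e+00, -2.49513406e+01,
        1.05945073e-02,  1.13747822e-02, -3.94061487e-06]), 'tcp_pos': array([ 168.59160152, -626.77731179,  229.87937016]), 'tool_rot': array([-1.57096885,  0.00262103, -1.3079206 ]), 'wrist_force': array([0.66744695, 0.06402444, 0.42310039]), 'torque': array([ 0.01051059, -0.01494118,  0.04375594]), 'width': 85.16788335280812}
side {'mtx': array([[465.39420982,   0.        , 324.63619605],
       [  0.        , 465.39420982, 242.03507947],
       [  0.        ,   0.        ,   1.        ]]), 'R': array([[-0.98442672, -0.17575637,  0.00370472],
       [-0.13706226,  0.75416028, -0.64222753],
       [ 0.11008163, -0.63273372, -0.7665051 ]]), 't': array([553.03506947, 131.1245004 , 936.95496028])}
top {'mtx': array([[616.90922317,   0.        , 310.85208078],
       [  0.        , 616.90922317, 252.67848752],
       [  0.        ,   0.        ,   1.        ]]), 'R': array([[-0.01048061, -0.99984101, -0.01442607],
       [-0.98782749,  0.0125917 , -0.15504288],
       [ 0.15519988,  0.01262553, -0.98780241]]), 't': array([ -19.8314069 ,  593.80317915, 1104.70156733])}
```

View pics/side0.png

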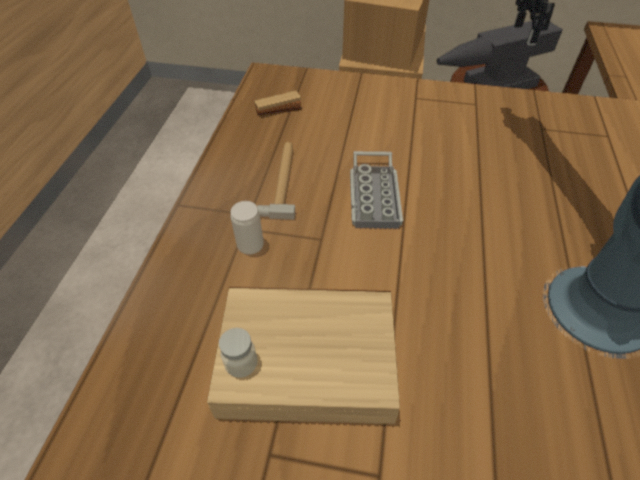

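View pics/top0.png

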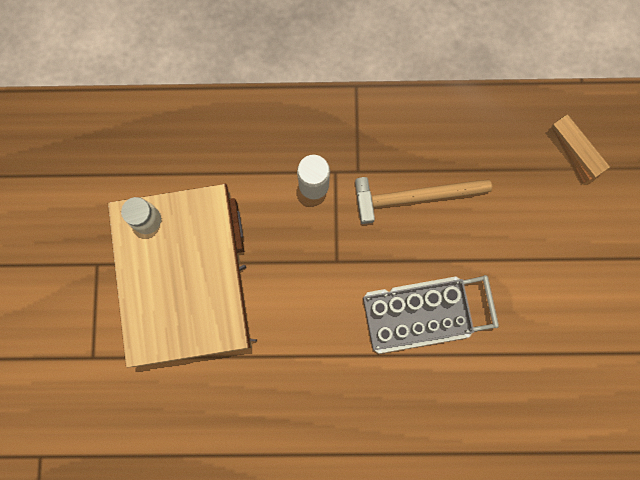

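The side view has the shelf board at about (305,350), jar (238,352), can (247,228), hammer (283,180) and tray (376,195). In the top view the bay mouth is on the board's right edge, with guide tips at (242,267) and (253,340). The tray is at (417,315) and its bar at (490,303). I'll zoom in on these.

```bash
python3 - <<'E'
import cv2
a=cv2.imread("pics/top0.png")
cv2.imwrite("pics/t_tray.png",cv2.resize(a[265:365,355:505],None,fx=5,fy=5,interpolation=cv2.INTER_CUBIC))
cv2.imwrite("pics/t_shelf.png",cv2.resize(a[170:380,100:270],None,fx=2.8,fy=2.8,interpolation=cv2.INTER_CUBIC))
b=cv2.imread("pics/side0.png")
cv2.imwrite("pics/s_tray.png",cv2.resize(b[145:235,340:412],None,fx=6,fy=6,interpolation=cv2.INTER_CUBIC))
E
```

```text
(no output)
```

View pics/t_tray.png

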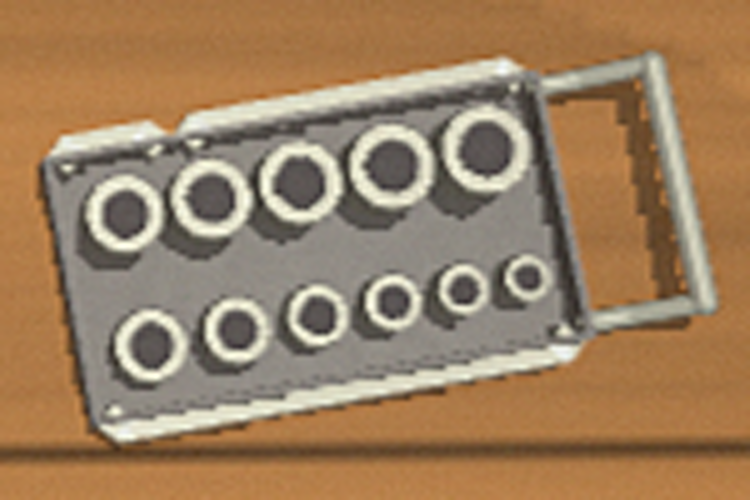

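View pics/t_shelf.png

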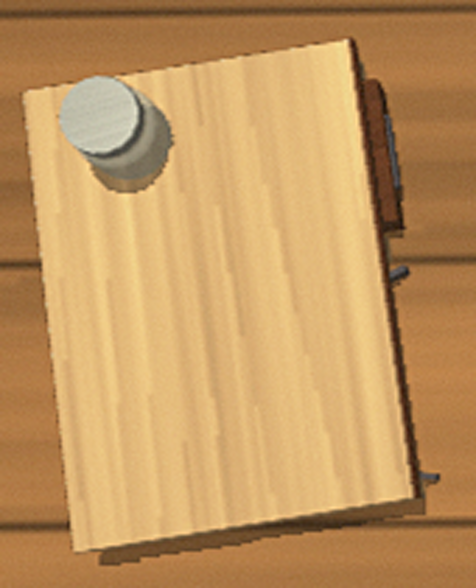

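View pics/s_tray.png

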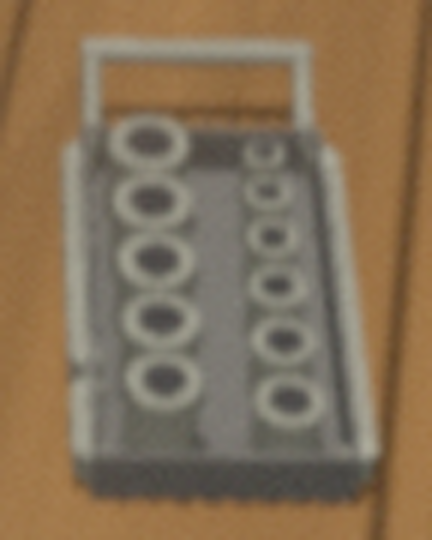

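Top crop: the bar ends are at about (653,60) and (707,305) and the notch at (175,130). On the shelf crop the board corners are (22,92), (350,40), (413,497) and (75,551). The guide tips show at the board's right edge.

```bash
cat > h.py <<'E'
import numpy as np, cv2
from bench import status, viewer, ticket, robot
def ray(n,uv,z):
    c=viewer.calibration(n);K,R,t=c["mtx"],c["R"],c["t"]
    uv=np.atleast_2d(np.array(uv,float)); d=np.c_[uv,np.ones(len(uv))]@np.linalg.inv(K).T@R
    o=-R.T@t
    return o+d*((z-o[2])/d[:,2])[:,None]
def lines(mask,off=(0,0)):
    pass
E
python3 - <<'E'
from h import *
a=cv2.imread("pics/top0.png")
def show(n,P): 
    print(n); print(P[:,:2].round(1))
# board top: refine corners with subpix
g=cv2.cvtColor(a,cv2.COLOR_BGR2GRAY)
p=np.array([[22,92],[350,40],[413,497],[75,551]])/2.8+[100,170]-0.3
P=ray("top",p,72); show("board",P)
print([np.linalg.norm(P[i]-P[(i+1)%4]).round(1) for i in range(4)])
e=P[1]-P[0]; e2=P[2]-P[3]; f=P[2]-P[1]; f2=P[3]-P[0]
for v in(e,e2): print("x-in ang",np.degrees(np.arctan2(-v[1],-v[0])))
for v in(f,f2): print("yleft ang",np.degrees(np.arctan2(v[1],v[0]))-90)
# tray
p=np.array([[653,60],[707,305]])/5+[355,265]-.4
B=ray("top",p,33); show("bar",B); print(np.linalg.norm(B[1]-B[0]),np.degrees(np.arctan2(*(B[1]-B[0])[1::-1]))-90)
p=np.array([[45,160],[540,75],[585,345],[97,430]])/5+[355,265]-.4
T=ray("top",p,24); show("pan",T)
print([np.linalg.norm(T[i]-T[(i+1)%4]).round(1) for i in range(4)],T.mean(0))
for v in(T[0]-T[1],T[3]-T[2]): print(np.degrees(np.arctan2(v[1],v[0])))
# mask of non-wood
hsv=cv2.cvtColor(a,cv2.COLOR_BGR2HSV); m=((hsv[...,1]<75)).astype(np.uint8); m[:265]=0;m[365:]=0;m[:,:355]=0;m[:,505:]=0
m2=cv2.morphologyEx(m,cv2.MORPH_CLOSE,np.ones((9,9)));m2=cv2.morphologyEx(m2,cv2.MORPH_OPEN,np.ones((15,15)))
cn=max(cv2.findContours(m2,0,1)[0],key=cv2.contourArea); r=cv2.minAreaRect(cn); print(r)
bx=cv2.boxPoints(r); T=ray("top",bx,20);show("tray rect",T);print(T.mean(0),[np.linalg.norm(T[i]-T[(i+1)%4]).round(1) for i in range(4)])
E
```

```text
board
[[688.4 349.2]
 [720.8 131.8]
 [420.3  88.2]
 [388.7 303.2]]
[np.float64(219.8), np.float64(303.6), np.float64(217.3), np.float64(303.3)]
x-in ang 98.46820472657866
x-in ang 98.37902623878132
yleft ang -261.7503240666319
yleft ang -261.26242520379094
bar
[[ 546.2 -351.8]
 [ 455.1 -366.7]]
92.3522344809698 -260.70233696634904
pan
[[ 512.2 -124.7]
 [ 542.1 -311.5]
 [ 441.1 -323.3]
 [ 411.9 -141.5]]
[np.float64(189.3), np.float64(101.6), np.float64(184.1), np.float64(101.8)] [ 476.83148504 -225.25751541   24.        ]
99.07409768695393
99.14856330121816
((418.60406494140625, 314.4228515625), (62.67857360839844, 103.69190979003906), 79.99201965332031)
tray rect
[[ 520.2 -122.3]
 [ 552.1 -316. ]
 [ 436.2 -330.5]
 [ 405.1 -139.8]]
[ 478.40400513 -227.16062496   20.        ] [np.float64(196.3), np.float64(116.8), np.float64(193.2), np.float64(116.4)]
```

Request:
arm_command([
  {"dp":[35,28,-5],"twist":[0,0,-0.02],"claw":165},
  {"dp":[75,60,-15],"twist":[0,0,-0.04],"claw":165},
  {"dp":[115,93,-30],"twist":[0,0,-0.06],"claw":165},
  {"dp":[155,126,-45],"twist":[0,0,-0.08],"claw":165},
  {"dp":[195,158,-60],"twist":[0,0,-0.1],"claw":165},
  {"dp":[235,190,-75],"twist":[0,0,-0.105],"claw":165},
  {"dp":[275,223,-90],"twist":[0,0,-0.105],"claw":165},
  {"dp":[310,251,-105],"twist":[0,0,-0.105],"claw":165},
  {"dp":[330.8,268.3,-111],"twist":[0,0,-0.105],"claw":165},
  {"dp":[330.8,268.3,-111],"twist":[0,0,-0.105],"claw":165},
], force=40)

```text
time: 1.35
tcp_pos: [501.5, -355.6, 119.0]
tool_rot: [-1.571, 0.003, -1.407]
wrist_force: [-1.1, -0.7, 0.2]
width: 30.1
```

```bash
python3 - <<'E'
from h import *
s=status.observe();print(s)
for n in("side","top"):
    cv2.imwrite(f"pics/{n}1.png",viewer.read_camera(n))
a=cv2.imread("pics/top1.png");b=cv2.imread("pics/side1.png")
o=np.hstack([cv2.resize(a[230:380,350:550],(533,400)),cv2.resize(b[60:240,300:430],(289,400))])[:,:800]
cv2.imwrite("pics/z1.png",o)
E
```

```text
{'time': 1.35, 'qpos': array([ 0.64873005,  0.44168003, -0.1213134 ,  1.76933304,  0.06162594,
        0.93650103, -0.90439353]), 'joint_velocities': array([ 0.04344018, -0.01868841,  0.06415274,  0.00226314,  0.02689936,
        0.01154802,  0.01399006]), 'joint_efforts': array([ -0.58810176, -42.48341203,  -1.08709294, -21.90649331,
        -0.06958129,  -0.05924643,  -0.07795595]), 'tcp_pos': array([ 501.45654183, -355.60310438,  119.04793264]), 'tool_rot': array([-1.5710764 ,  0.00302209, -1.40669416]), 'wrist_force': array([-1.07756663, -0.67167873,  0.22152937]), 'torque': array([-0.01721015, -0.0083719 , -0.0484165 ]), 'width': 30.12342837980855}
```

View pics/z1.png

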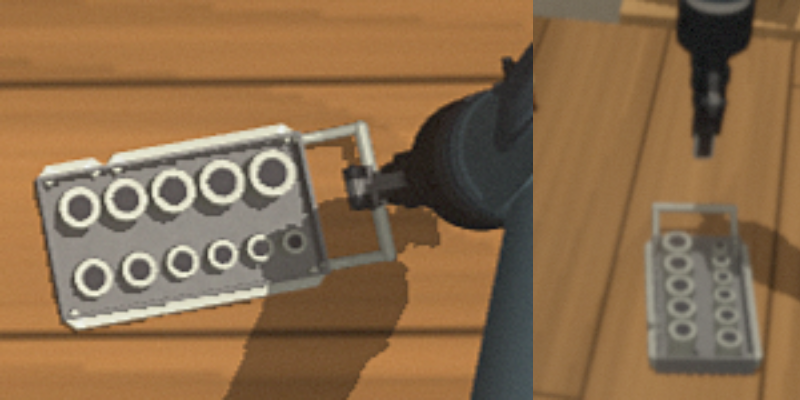

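The fingers straddle the bar line above its middle, at (365,185) in the crop. Next I descend.

Request:
arm_command([
  {"dp":[0,0,0],"twist":[0,0,0],"claw":165},
  {"dp":[0,0,-15],"twist":[0,0,0],"claw":165},
  {"dp":[0,0,-30],"twist":[0,0,0],"claw":165},
  {"dp":[0,0,-45],"twist":[0,0,0],"claw":165},
  {"dp":[0,0,-60],"twist":[0,0,0],"claw":165},
  {"dp":[0,0,-60],"twist":[0,0,0],"claw":165},
  {"dp":[0,0,-60],"twist":[0,0,0],"claw":165},
  {"dp":[0,0,-60],"twist":[0,0,0],"claw":165},
  {"dp":[0,0,-60],"twist":[0,0,0],"claw":165},
  {"dp":[0,0,-60],"twist":[0,0,0],"claw":165},
])

```text
time: 2.7
tcp_pos: [499.9, -359.6, 60.7]
tool_rot: [-1.57, -0.001, -1.413]
wrist_force: [-0.4, -0.2, 0.0]
width: 29.9
```

```bash
python3 - <<'E'
from h import *
s=status.observe();print(s['tcp_pos'],s['tool_rot'],s['wrist_force'])
for n in("side","top"):
    cv2.imwrite(f"pics/{n}2.png",viewer.read_camera(n))
a=cv2.imread("pics/top2.png");b=cv2.imread("pics/side2.png")
o=np.hstack([cv2.resize(a[230:380,350:550],(533,400)),cv2.resize(b[100:220,330:416],(287,400))])[:,:800]
cv2.imwrite("pics/z2.png",o)
E
```

```text
[ 499.91326149 -359.5789657    60.74231831] [-1.57020228e+00 -5.69762670e-04 -1.41300806e+00] [-0.37984545 -0.16887605  0.01642229]
```

View pics/z2.png

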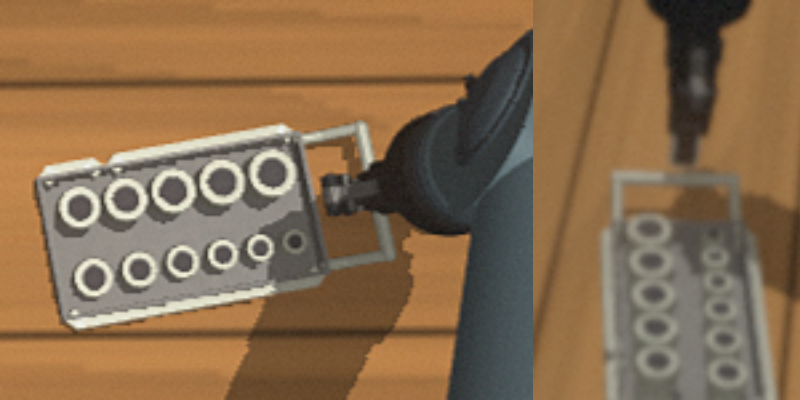

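```bash
python3 - <<'E'
from h import *
for z in(60,80,100): print(z,ray("top",[[471.5,303]],z).round(1),ray("top",[[484,300]],z).round(1))
print(ray("side",[[330+683*.3,100+160*.3]],60))
E
```

```text
60 [[ 495.3 -317.2   60. ]] [[ 500.5 -340.    60. ]]
80 [[ 493.9 -312.2   80. ]] [[ 499.  -334.7   80. ]]
100 [[ 492.5 -307.3  100. ]] [[ 497.4 -329.4  100. ]]
[[ 101.37744173 -416.6831917    60.        ]]
```

Request:
arm_command([
  {"dp":[0,0,0],"twist":[0,0,0],"claw":183},
  {"dp":[0,0,-5],"twist":[0,0,0],"claw":183},
  {"dp":[0,0,-10],"twist":[0,0,0],"claw":183},
  {"dp":[0,0,-15],"twist":[0,0,0],"claw":183},
  {"dp":[0,0,-20],"twist":[0,0,0],"claw":183},
  {"dp":[0,0,-25],"twist":[0,0,0],"claw":183},
  {"dp":[0,0,-30],"twist":[0,0,0],"claw":183},
  {"dp":[0,0,-32],"twist":[0,0,0],"claw":183},
  {"dp":[0,0,-32],"twist":[0,0,0],"claw":183},
  {"dp":[0,0,-32],"twist":[0,0,0],"claw":183},
])

```text
time: 4.05
tcp_pos: [499.9, -359.5, 28.5]
tool_rot: [-1.57, -0.0, -1.413]
wrist_force: [0.9, 0.1, 0.3]
width: 23.7
```

```bash
python3 - <<'E'
from h import *
s=status.observe();print(s['tcp_pos'],s['tool_rot'],s['wrist_force'])
for n in("side","top"):
    cv2.imwrite(f"pics/{n}3.png",viewer.read_camera(n))
a=cv2.imread("pics/top3.png");b=cv2.imread("pics/side3.png")
o=np.hstack([cv2.resize(a[230:380,350:550],(533,400)),cv2.resize(b[100:220,330:416],(287,400))])[:,:800]
cv2.imwrite("pics/z3.png",o)
E
```

```text
[ 499.86048178 -359.49362324   28.46591166] [-1.57046057e+00 -2.68060108e-04 -1.41297591e+00] [0.85435422 0.12146712 0.28548601]
```

View pics/z3.png

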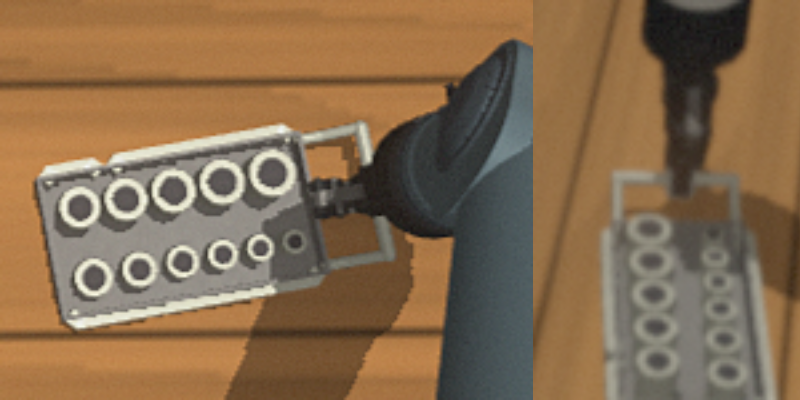

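The front finger is between the bar and the pan wall and no forces show. I'll go down to bar height and grip.

Request:
arm_command([
  {"dp":[0,0,-5],"twist":[0,0,0],"claw":183},
  {"dp":[0,0,-10],"twist":[0,0,0],"claw":183},
  {"dp":[0,0,-16],"twist":[0,0,0],"claw":183},
  {"dp":[0,0,-16],"twist":[0,0,0],"claw":183},
  {"dp":[0,0,-16],"twist":[0,0,0],"claw":205},
  {"dp":[0,0,-16],"twist":[0,0,0],"claw":215},
  {"dp":[0,0,-16],"twist":[0,0,0],"claw":230},
  {"dp":[0,0,-16],"twist":[0,0,0],"claw":255},
  {"dp":[0,0,-16],"twist":[0,0,0],"claw":255},
  {"dp":[0,0,-16],"twist":[0,0,0],"claw":255},
], force=60)

```text
time: 5.4
tcp_pos: [499.9, -360.1, 12.7]
tool_rot: [-1.57, -0.001, -1.413]
wrist_force: [0.2, -1.8, 2.1]
width: 7.6
```

```bash
python3 - <<'E'
from h import *
s=status.observe();print(s['tcp_pos'],s['tool_rot'],s['wrist_force'],s['torque'],s['width'])
for n in("side","top"):
    cv2.imwrite(f"pics/{n}4.png",viewer.read_camera(n))
a=cv2.imread("pics/top4.png");b=cv2.imread("pics/side4.png")
o=np.hstack([cv2.resize(a[230:380,350:550],(533,400)),cv2.resize(b[100:220,330:416],(287,400))])[:,:800]
cv2.imwrite("pics/z4.png",o)
E
```

```text
[ 499.91672343 -360.07231472   12.70145555] [-1.57025495e+00 -1.11781972e-03 -1.41304847e+00] [ 0.16210205 -1.78490698  2.13720943] [-0.33344099  0.01172357  0.09028551] 7.625765041768748
```

View pics/z4.png

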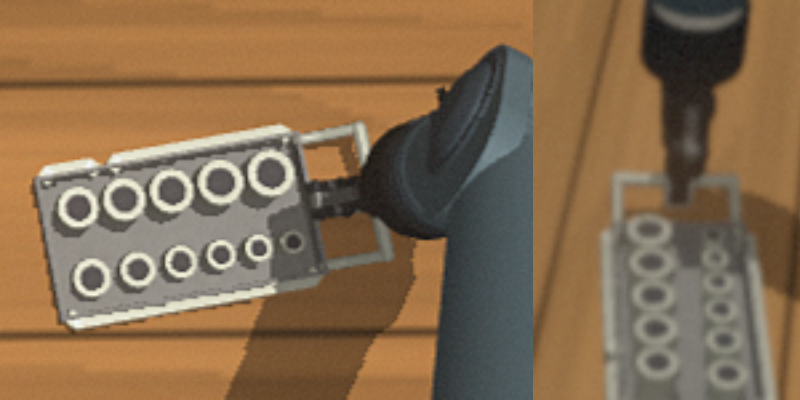

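Request:
arm_command([
  {"dp":[1,4,0],"twist":[0,0,0],"claw":255},
  {"dp":[4,12,0],"twist":[0,0,-0.001],"claw":255},
  {"dp":[7,22,0],"twist":[0,0,-0.002],"claw":255},
  {"dp":[10,32,0],"twist":[0,0,-0.003],"claw":255},
  {"dp":[13,43,0],"twist":[0,0,-0.004],"claw":255},
  {"dp":[16,54,0],"twist":[0,0,-0.005],"claw":255},
  {"dp":[19,65,0],"twist":[0,0,-0.006],"claw":255},
  {"dp":[22,75,0],"twist":[0,0,-0.007],"claw":255},
  {"dp":[24,82,0],"twist":[0,0,-0.008],"claw":255},
  {"dp":[25,85,0],"twist":[0,0,-0.008],"claw":255},
])

```text
time: 6.75
tcp_pos: [525.2, -273.3, 12.7]
tool_rot: [-1.571, -0.0, -1.42]
wrist_force: [-1.6, -3.9, 5.1]
width: 7.3
```

```bash
python3 - <<'E'
from h import *
s=status.observe();print(s['tcp_pos'],s['tool_rot'],s['wrist_force'],s['torque'],s['width'])
E
```

```text
[ 525.19851243 -273.27518909   12.6614578 ] [-1.57055324e+00 -9.33223379e-05 -1.41961097e+00] [-1.62586732 -3.94303554  5.10881605] [-0.90457564  0.28508028  0.1707471 ] 7.281950466494956
```

Request:
arm_command([
  {"dp":[2,6,0],"twist":[0,0,0],"claw":255},
  {"dp":[4,15,0],"twist":[0,0,0],"claw":255},
  {"dp":[7,25,0],"twist":[0,0,-0.001],"claw":255},
  {"dp":[10,35,0],"twist":[0,0,-0.001],"claw":255},
  {"dp":[13,45,0],"twist":[0,0,-0.002],"claw":255},
  {"dp":[16,55,0],"twist":[0,0,-0.002],"claw":255},
  {"dp":[19,65,0],"twist":[0,0,-0.002],"claw":255},
  {"dp":[21,73,0],"twist":[0,0,-0.002],"claw":255},
  {"dp":[21.4,78,0],"twist":[0,0,-0.002],"claw":255},
  {"dp":[21.4,78,0],"twist":[0,0,-0.002],"claw":255},
])

```text
time: 8.0
tcp_pos: [546.6, -194.5, 12.6]
tool_rot: [-1.57, 0.001, -1.422]
wrist_force: [0.1, -2.7, 5.9]
width: 7.9
```

```bash
python3 - <<'E'
from h import *
s=status.observe();print(s['tcp_pos'],s['tool_rot'],s['wrist_force'],s['torque'],s['width'])
for n in("side","top"):
    cv2.imwrite(f"pics/{n}5.png",viewer.read_camera(n))
a=cv2.imread("pics/top5.png");b=cv2.imread("pics/side5.png")
cv2.imwrite("pics/z5.png",cv2.resize(a[200:370,220:450],(800,591)))
cv2.imwrite("pics/z5s.png",b)
E
```

```text
[ 546.57791755 -194.5235674    12.6423445 ] [-1.57030241e+00  9.06688776e-04 -1.42159857e+00] [ 0.11472844 -2.73147464  5.86962681] [-0.6618684   0.04839195  0.13582119] 7.938709212497424
```

View pics/z5.png

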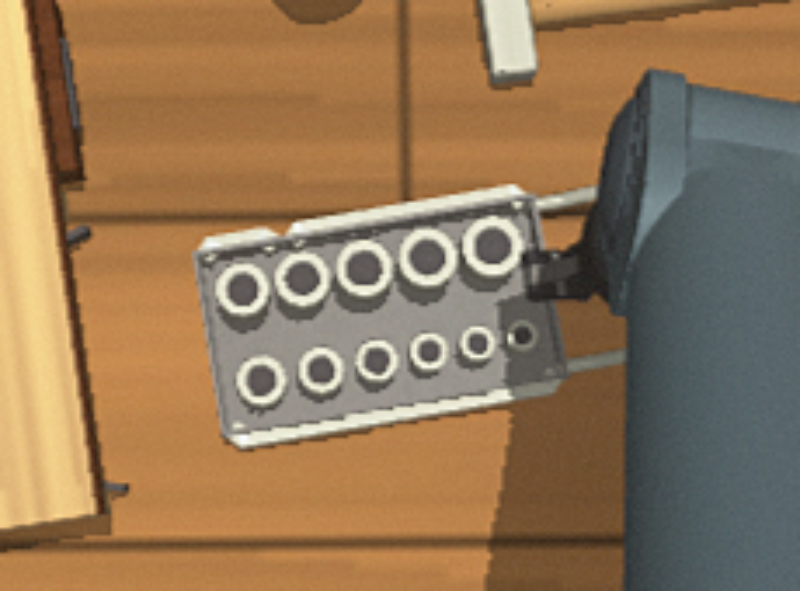

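View pics/z5s.png

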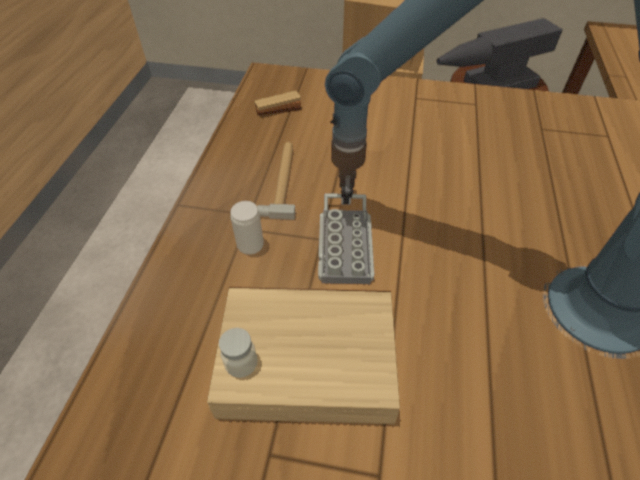

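```bash
cat >> h.py <<'E'
O=np.array([502.2,100.1]); th=np.radians(98.45); ex=np.array([np.cos(th),np.sin(th)]); ey=np.array([-ex[1],ex[0]])
def shelf(P): d=np.atleast_2d(P)[:,:2]-O; return np.c_[d@ex,d@ey]
E
python3 - <<'E'
from h import *
a=cv2.imread("pics/top5.png"); s=800/230
cr=lambda p:(np.array(p)+.5)/s+[220,200]-.5
G=ray("top",cr([[90,230],[128,487]]),24);print("guide tips shelf",shelf(G).round(1))
hsv=cv2.cvtColor(a,cv2.COLOR_BGR2HSV); 
sat=hsv[...,1].astype(int)
# subpixel edges along columns
def edge(x,y0,y1):
    col=cv2.GaussianBlur(a,(3,3),0)[:,x].astype(float); v=col[:,0]-0.45*col[:,2] # blue relative
    seg=v[y0:y1]; d=np.diff(seg); i=np.argmax(abs(d)); 
    if 0<i<len(d)-1:
        A,B,C=abs(d[i-1:i+2]); sh=(A-C)/(2*(A-2*B+C)+1e-9)
    else: sh=0
    return y0+i+.5+sh
for nm,x0,y0,x1,y1 in(("R",310,231,520,190),("L",260,445,490,403)):
    q0,q1=cr([[x0,y0],[x1,y1]])
    pts=[]
    for x in range(int(q0[0]),int(q1[0])):
        yy=q0[1]+(q1[1]-q0[1])*(x-q0[0])/(q1[0]-q0[0]); pts.append((x,edge(x,int(yy)-5,int(yy)+6)))
    pts=np.array(pts)
    for z in(20,24):
        S=shelf(ray("top",pts,z)); k=np.polyfit(S[:,0],S[:,1],1); r=S[:,1]-np.polyval(k,S[:,0])
        print(nm,z,"angle deg",np.degrees(np.arctan(k[0])).round(2),"y at x=-165",np.polyval(k,-165).round(2),"at x=-260",np.polyval(k,-260).round(2),r.std().round(2))
print("tcp",shelf(status.observe()['tcp_pos'][None]), 'toolang',np.degrees(status.observe()['tool_rot'][2])+180)
# board front edge line, z=72
pts=[]
for y in range(200,335):
    row=cv2.GaussianBlur(a,(3,3),0)[y].astype(float)[:,2]; xx=230+(y-200)*(251-230)/150
    seg=row[int(xx)-8:int(xx)+10]; d=np.diff(seg); pts.append((int(xx)-8+np.argmin(d)+.5,y))
S=shelf(ray("top",pts,72)); k=np.polyfit(S[:,1],S[:,0],1); print("edge",np.degrees(np.arctan(k[0])),k[1], (S[:,0]-np.polyval(k,S[:,1])).std())
E
```

```text
guide tips shelf [[-12.7 -70.1]
 [-13.2  70.6]]
R 20 angle deg 0.61 y at x=-165 -57.94 at x=-260 -58.94 0.19
R 24 angle deg 0.61 y at x=-165 -57.37 at x=-260 -58.38 0.19
L 20 angle deg 0.69 y at x=-165 58.41 at x=-260 57.27 0.08
L 24 angle deg 0.69 y at x=-165 58.58 at x=-260 57.44 0.07
tcp [[-297.97053218   -0.62490563]] toolang 98.53950895483742
edge -0.08395433190335565 -0.41099234468320994 0.5184654027453076
```

Request:
arm_command([
  {"dp":[0,2,0.3],"twist":[0,0,-0.004],"claw":255},
  {"dp":[-1,6,0.5],"twist":[0,0,-0.008],"claw":255},
  {"dp":[-2,11,0.5],"twist":[0,0,-0.012],"claw":255},
  {"dp":[-3,16,0.5],"twist":[0,0,-0.016],"claw":255},
  {"dp":[-4,22,0.5],"twist":[0,0,-0.018],"claw":255},
  {"dp":[-5,27,0.5],"twist":[0,0,-0.018],"claw":255},
  {"dp":[-5.4,29.5,0.5],"twist":[0,0,-0.018],"claw":255},
  {"dp":[-5.4,29.5,0.5],"twist":[0,0,-0.018],"claw":255},
])

```text
validation failed for argument at $.in...
```

```bash
cat >> h.py <<'E'
def edge(a,x,y0,y1):
    col=a[:,x].astype(float); v=col[:,0]-0.45*col[:,2]
    d=np.diff(v[y0:y1]); i=np.argmax(abs(d)); sh=0
    if 0<i<len(d)-1:
        A,B,C=abs(d[i-1:i+2]); sh=(A-C)/(2*(A-2*B+C)+1e-9)
    return y0+i+.5+sh
def proj(X):
    c=viewer.calibration("top"); p=(np.atleast_2d(X)@c["R"].T+c["t"])@c["mtx"].T; return p[:,:2]/p[:,2:]
def strips(a,tcp,xmax=-15):
    a=cv2.GaussianBlur(a,(3,3),0); b=shelf(tcp[None])[0]; out={}
    for nm,sy,r0,r1 in(("R",-58,50,165),("L",58,65,220)):
        W=lambda sx: np.r_[O+ex*sx+ey*(sy+b[1]),22]
        q0,q1=proj([W(b[0]+r0),W(min(b[0]+r1,xmax))]); 
        pts=[]
        for x in range(int(min(q0[0],q1[0]))+1,int(max(q0[0],q1[0]))):
            yy=q0[1]+(q1[1]-q0[1])*(x-q0[0])/(q1[0]-q0[0]); pts.append((x,edge(a,x,int(yy)-5,int(yy)+6)))
        if len(pts)<5: continue
        S=shelf(ray("top",np.array(pts),22)); k=np.polyfit(S[:,0],S[:,1],1)
        for _ in range(3):
            r=S[:,1]-np.polyval(k,S[:,0]); g=abs(r)<max(.4,1.5*r.std()); S=S[g]; k=np.polyfit(S[:,0],S[:,1],1)
        print(nm,len(S),"ang",np.degrees(np.arctan(k[0])).round(2),"y at centre",np.polyval(k,b[0]+135).round(2),"back",np.polyval(k,b[0]+230).round(2),(S[:,1]-np.polyval(k,S[:,0])).std().round(2))
    print("bar shelf",b.round(2))
def st():
    s=status.observe(); F=s['wrist_force']
    print("t",s['time'],"tcp",s['tcp_pos'].round(2),"rot",s['tool_rot'].round(4),"F shelf x,y,z",(F[:2]@ex).round(2),(F[:2]@ey).round(2),F[2].round(2),"M",s['torque'].round(3),"w",round(s['width'],2)); return s
E
cat > look.py <<'E'
from h import *; import sys
s=st(); a=viewer.read_camera("top"); cv2.imwrite(f"pics/top{sys.argv[1]}.png",a); cv2.imwrite(f"pics/z{sys.argv[1]}.png",cv2.resize(a[200:370,220:450],(800,591)))
strips(a,s['tcp_pos'])
E
python3 look.py 6
```

```text
t 8.1 tcp [ 546.6  -194.54   12.65] rot [-1.5702e+00  1.1000e-03 -1.4218e+00] F shelf x,y,z -2.15 0.6 5.83 M [-0.576  0.103  0.185] w 7.98
R 58 ang 0.65 y at centre -57.62 back -56.54 0.13
L 81 ang 0.67 y at centre 58.52 back 59.63 0.08
bar shelf [-297.97   -0.62]
```

View pics/z6.png

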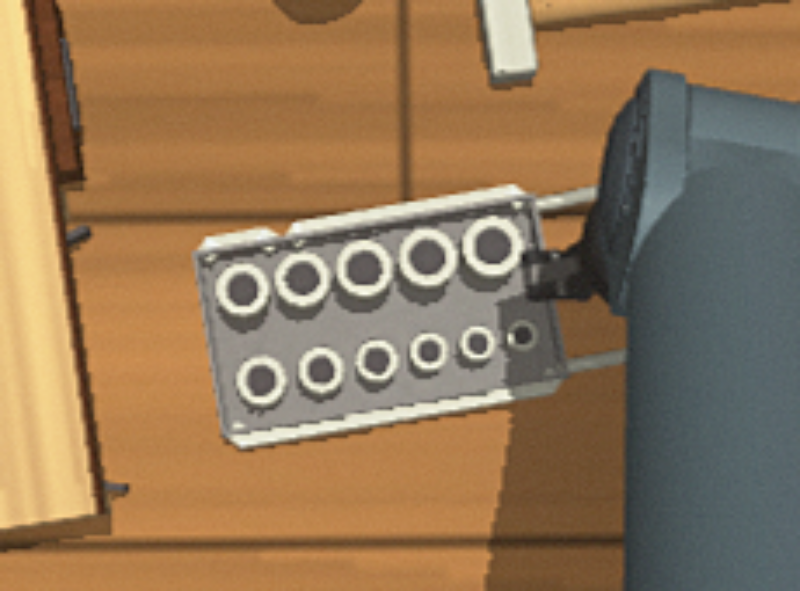

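The call was refused because it had only 8 rows, so nothing moved. The picture still shows the tray about 0.65° left of the bay axis. I'm resending with 10 rows.

Request:
arm_command([
  {"dp":[0,2,0.3],"twist":[0,0,-0.004],"claw":255},
  {"dp":[-1,6,0.5],"twist":[0,0,-0.008],"claw":255},
  {"dp":[-2,10,0.5],"twist":[0,0,-0.012],"claw":255},
  {"dp":[-2.7,14,0.5],"twist":[0,0,-0.016],"claw":255},
  {"dp":[-3.4,18,0.5],"twist":[0,0,-0.018],"claw":255},
  {"dp":[-4.2,22,0.5],"twist":[0,0,-0.018],"claw":255},
  {"dp":[-5,26,0.5],"twist":[0,0,-0.018],"claw":255},
  {"dp":[-5.4,29.5,0.5],"twist":[0,0,-0.018],"claw":255},
  {"dp":[-5.4,29.5,0.5],"twist":[0,0,-0.018],"claw":255},
  {"dp":[-5.4,29.5,0.5],"twist":[0,0,-0.018],"claw":255},
])

```text
time: 9.4
tcp_pos: [540.5, -165.8, 12.7]
tool_rot: [-1.571, 0.001, -1.44]
wrist_force: [0.3, -1.6, 3.9]
width: 7.9
```

```bash
python3 look.py 7
```

```text
t 9.4 tcp [ 540.45 -165.8    12.67] rot [-1.5714e+00  1.3000e-03 -1.4403e+00] F shelf x,y,z -1.61 -0.03 3.9 M [-0.332  0.003  0.067] w 7.89
R 59 ang -0.88 y at centre -59.42 back -60.87 0.13
L 81 ang -0.87 y at centre 56.75 back 55.3 0.09
bar shelf [-268.64    1.24]
```

View pics/z7.png

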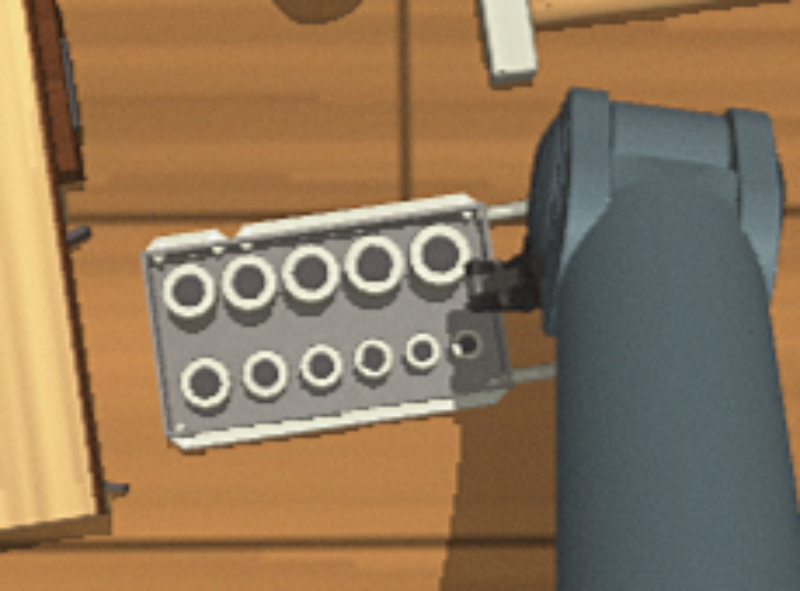

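Request:
arm_command([
  {"dp":[0,2,0],"twist":[0,0,0.004],"claw":255},
  {"dp":[-0.3,4,0],"twist":[0,0,0.008],"claw":255},
  {"dp":[-0.6,7,0],"twist":[0,0,0.012],"claw":255},
  {"dp":[-1,10,0],"twist":[0,0,0.015],"claw":255},
  {"dp":[-1.4,13,0],"twist":[0,0,0.015],"claw":255},
  {"dp":[-1.8,16,0],"twist":[0,0,0.015],"claw":255},
  {"dp":[-2.1,18,0],"twist":[0,0,0.015],"claw":255},
  {"dp":[-2.3,20,0],"twist":[0,0,0.015],"claw":255},
  {"dp":[-2.3,20,0],"twist":[0,0,0.015],"claw":255},
  {"dp":[-2.3,20,0],"twist":[0,0,0.015],"claw":255},
])

```text
time: 10.7
tcp_pos: [538.2, -146.3, 12.7]
tool_rot: [-1.571, 0.001, -1.426]
wrist_force: [-0.2, -1.3, 0.9]
width: 7.9
```

```bash
python3 look.py 8
```

```text
t 10.7 tcp [ 538.17 -146.29   12.69] rot [-1.5712e+00  8.0000e-04 -1.4257e+00] F shelf x,y,z -1.25 0.39 0.95 M [-0.398 -0.021 -0.056] w 7.9
R 59 ang -0.24 y at centre -58.6 back -59.0 0.12
L 81 ang -0.28 y at centre 57.55 back 57.08 0.1
bar shelf [-249.      0.63]
```

View pics/z8.png

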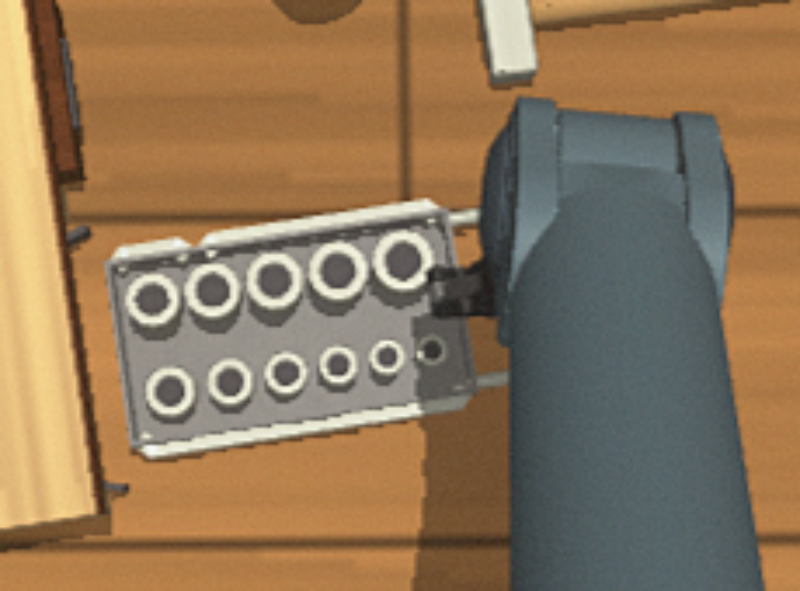

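Request:
arm_command([
  {"dp":[-0.6,4,0],"twist":[0,0,0.004],"claw":255},
  {"dp":[-1.3,9,0],"twist":[0,0,0.007],"claw":255},
  {"dp":[-2.2,15,0],"twist":[0,0,0.007],"claw":255},
  {"dp":[-3.1,21,0],"twist":[0,0,0.007],"claw":255},
  {"dp":[-4,27,0],"twist":[0,0,0.007],"claw":255},
  {"dp":[-4.9,33,0],"twist":[0,0,0.007],"claw":255},
  {"dp":[-5.8,39,0],"twist":[0,0,0.007],"claw":255},
  {"dp":[-6.7,45,0],"twist":[0,0,0.007],"claw":255},
  {"dp":[-7.4,49.5,0],"twist":[0,0,0.007],"claw":255},
  {"dp":[-7.4,49.5,0],"twist":[0,0,0.007],"claw":255},
])

```text
time: 12.0
tcp_pos: [530.7, -95.9, 12.7]
tool_rot: [-1.571, 0.001, -1.418]
wrist_force: [0.3, -0.4, 0.6]
width: 7.6
```

```bash
python3 look.py 9
```

```text
t 12.0 tcp [530.75 -95.94  12.7 ] rot [-1.5712e+00  1.3000e-03 -1.4179e+00] F shelf x,y,z -0.4 -0.29 0.6 M [ 0.025  0.023 -0.025] w 7.59
R 58 ang 0.16 y at centre -57.65 back -57.38 0.13
L 61 ang 0.17 y at centre 58.54 back 58.82 0.08
bar shelf [-198.11    0.57]
```

View pics/z9.png

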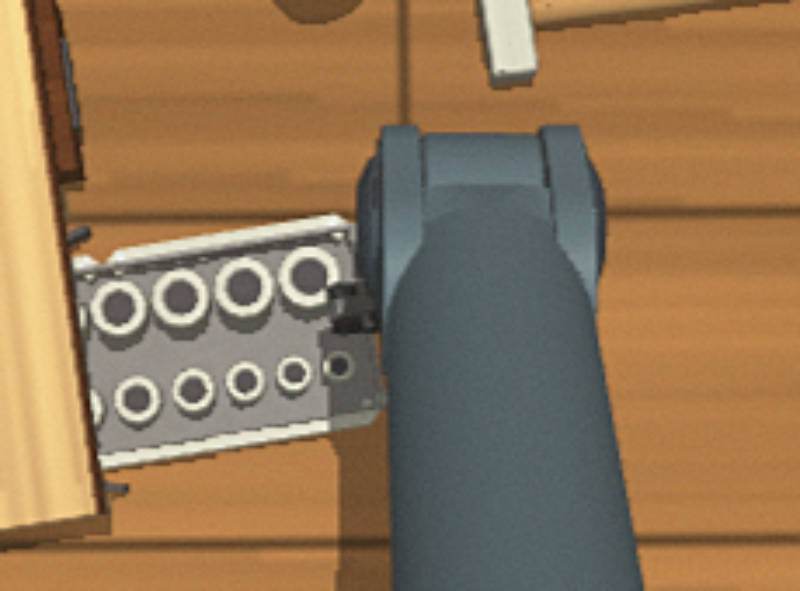

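The tray is in the flare, aligned to about 0.1° and centred to about 0.3 mm, with almost no contact force. I'll keep going straight.

Request:
arm_command([
  {"dp":[-0.6,4,0],"twist":[0,0,0],"claw":255},
  {"dp":[-1.3,9,0],"twist":[0,0,0],"claw":255},
  {"dp":[-2.2,15,0],"twist":[0,0,0],"claw":255},
  {"dp":[-3.1,21,0],"twist":[0,0,0],"claw":255},
  {"dp":[-4,27,0],"twist":[0,0,0],"claw":255},
  {"dp":[-4.9,33,0],"twist":[0,0,0],"claw":255},
  {"dp":[-5.8,39,0],"twist":[0,0,0],"claw":255},
  {"dp":[-6.7,45,0],"twist":[0,0,0],"claw":255},
  {"dp":[-7.4,50,0],"twist":[0,0,0],"claw":255},
  {"dp":[-7.9,53,0],"twist":[0,0,0],"claw":255},
])

```text
time: 13.3
tcp_pos: [522.9, -43.8, 12.7]
tool_rot: [-1.571, 0.0, -1.419]
wrist_force: [0.5, -1.7, -1.6]
width: 8.2
```

```bash
python3 look.py 10
```

```text
t 13.3 tcp [522.88 -43.82  12.67] rot [-1.5711e+00  3.0000e-04 -1.4185e+00] F shelf x,y,z -1.78 -0.25 -1.62 M [-0.392 -0.041  0.005] w 8.18
R 36 ang 0.26 y at centre -57.5 back -57.07 0.13
L 34 ang 0.24 y at centre 58.6 back 59.0 0.1
bar shelf [-145.4     0.69]
```

View pics/z10.png

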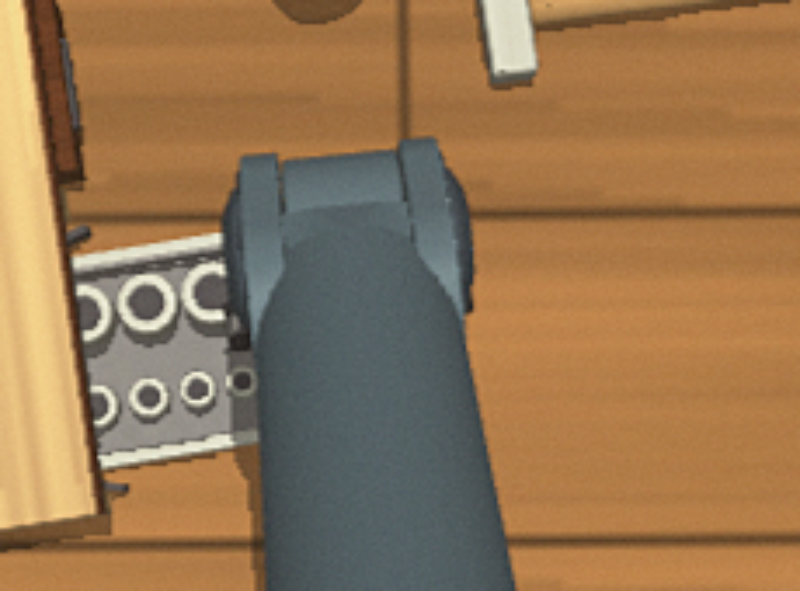

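Request:
arm_command([
  {"dp":[-0.4,3,-0.3],"twist":[0,0,0],"claw":255},
  {"dp":[-0.9,6,-0.3],"twist":[0,0,0],"claw":255},
  {"dp":[-1.5,10,-0.3],"twist":[0,0,0],"claw":255},
  {"dp":[-2.1,14,-0.3],"twist":[0,0,0],"claw":255},
  {"dp":[-2.7,18,-0.3],"twist":[0,0,0],"claw":255},
  {"dp":[-3.3,22,-0.3],"twist":[0,0,0],"claw":255},
  {"dp":[-3.9,26,-0.3],"twist":[0,0,0],"claw":255},
  {"dp":[-4.4,30,-0.3],"twist":[0,0,0],"claw":255},
  {"dp":[-5,33,-0.3],"twist":[0,0,0],"claw":255},
  {"dp":[-5.2,35,-0.3],"twist":[0,0,0],"claw":255},
])

```text
time: 14.6
tcp_pos: [517.9, -11.2, 12.6]
tool_rot: [-1.571, -0.002, -1.42]
wrist_force: [-0.2, -6.0, 2.9]
width: 7.7
```

```bash
python3 look.py 11
```

```text
t 14.6 tcp [517.93 -11.21  12.65] rot [-1.5711 -0.0022 -1.4197] F shelf x,y,z -5.9 1.07 2.86 M [-1.214 -0.102  0.121] w 7.75
R 12 ang -6.46 y at centre -62.48 back -73.23 0.58
L 15 ang -0.7 y at centre 58.33 back 57.17 0.13
bar shelf [-112.41    0.8 ]
```

Request:
arm_command([
  {"dp":[-0.4,3,0],"twist":[0,0,0],"claw":255},
  {"dp":[-0.9,6,0],"twist":[0,0,0],"claw":255},
  {"dp":[-1.3,9,0],"twist":[0,0,0],"claw":255},
  {"dp":[-1.8,12,0],"twist":[0,0,0],"claw":255},
  {"dp":[-2.2,15,0],"twist":[0,0,0],"claw":255},
  {"dp":[-2.7,18,0],"twist":[0,0,0],"claw":255},
  {"dp":[-3,20,0],"twist":[0,0,0],"claw":255},
  {"dp":[-3.3,22,0],"twist":[0,0,0],"claw":255},
  {"dp":[-3.3,22,0],"twist":[0,0,0],"claw":255},
  {"dp":[-3.3,22,0],"twist":[0,0,0],"claw":255},
])

```text
time: 15.9
tcp_pos: [514.6, 11.9, 12.6]
tool_rot: [-1.571, -0.001, -1.419]
wrist_force: [0.3, -4.6, 3.2]
width: 8.0
```

```bash
cat >look2.py <<'E'
from h import *; import sys
s=st(); print("bar",shelf(s['tcp_pos'][None]).round(2))
cmdy=float(sys.argv[1]); print("lag y",cmdy-s['tcp_pos'][1])
E
python3 look2.py 12.62
```

```text
t 15.9 tcp [514.56  11.86  12.64] rot [-1.5711e+00 -9.0000e-04 -1.4192e+00] F shelf x,y,z -4.59 0.4 3.17 M [-1.094  0.017  0.09 ] w 8.04
bar [[-89.1    0.74]]
lag y 0.7631540685909428
```

Request:
arm_command([
  {"dp":[-0.1,1,0],"twist":[0,0,0],"claw":255},
  {"dp":[-0.3,2,0],"twist":[0,0,0],"claw":255},
  {"dp":[-0.4,3,0],"twist":[0,0,0],"claw":255},
  {"dp":[-0.6,4,0],"twist":[0,0,0],"claw":255},
  {"dp":[-0.7,5,0],"twist":[0,0,0],"claw":255},
  {"dp":[-0.9,6,0],"twist":[0,0,0],"claw":255},
  {"dp":[-1,7,0],"twist":[0,0,0],"claw":255},
  {"dp":[-1.2,8,0],"twist":[0,0,0],"claw":255},
  {"dp":[-1.2,8,0],"twist":[0,0,0],"claw":255},
  {"dp":[-1.2,8,0],"twist":[0,0,0],"claw":255},
])

```text
time: 17.15
tcp_pos: [513.4, 19.9, 12.6]
tool_rot: [-1.571, -0.001, -1.419]
wrist_force: [0.4, -4.7, 3.9]
width: 7.9
```

```bash
python3 look2.py 20.62
```

```text
t 17.15 tcp [513.37  19.86  12.64] rot [-1.5711e+00 -9.0000e-04 -1.4193e+00] F shelf x,y,z -4.73 0.28 3.91 M [-1.058  0.027  0.051] w 7.89
bar [[-81.01   0.74]]
lag y 0.7625721715683973
```

Request:
arm_command([
  {"dp":[0,0.3,0],"twist":[0,0,0],"claw":255},
  {"dp":[-0.1,0.6,0],"twist":[0,0,0],"claw":255},
  {"dp":[-0.1,0.9,0],"twist":[0,0,0],"claw":255},
  {"dp":[-0.2,1.2,0],"twist":[0,0,0],"claw":255},
  {"dp":[-0.2,1.5,0],"twist":[0,0,0],"claw":255},
  {"dp":[-0.3,1.8,0],"twist":[0,0,0],"claw":255},
  {"dp":[-0.3,2.1,0],"twist":[0,0,0],"claw":255},
  {"dp":[-0.3,2.4,0],"twist":[0,0,0],"claw":255},
  {"dp":[-0.4,2.5,0],"twist":[0,0,0],"claw":255},
  {"dp":[-0.4,2.5,0],"twist":[0,0,0],"claw":255},
])

```text
time: 18.4
tcp_pos: [513.0, 22.4, 12.6]
tool_rot: [-1.571, -0.001, -1.419]
wrist_force: [0.4, -5.4, 3.4]
width: 7.9
```

```bash
python3 look2.py 23.12
```

```text
t 18.4 tcp [513.02  22.36  12.65] rot [-1.5710e+00 -9.0000e-04 -1.4193e+00] F shelf x,y,z -5.39 0.43 3.39 M [-1.05  -0.11   0.102] w 7.89
bar [[-78.49   0.72]]
lag y 0.7629704830399753
```

Request:
arm_command([
  {"dp":[0,0.3,0],"twist":[0,0,0],"claw":255},
  {"dp":[-0.1,0.6,0],"twist":[0,0,0],"claw":255},
  {"dp":[-0.1,0.9,0],"twist":[0,0,0],"claw":255},
  {"dp":[-0.2,1.2,0],"twist":[0,0,0],"claw":255},
  {"dp":[-0.2,1.5,0],"twist":[0,0,0],"claw":255},
  {"dp":[-0.3,1.8,0],"twist":[0,0,0],"claw":255},
  {"dp":[-0.3,2.1,0],"twist":[0,0,0],"claw":255},
  {"dp":[-0.3,2.4,0],"twist":[0,0,0],"claw":255},
  {"dp":[-0.4,2.5,0],"twist":[0,0,0],"claw":255},
  {"dp":[-0.4,2.5,0],"twist":[0,0,0],"claw":255},
])

```text
time: 19.65
tcp_pos: [512.9, 25.9, 12.6]
tool_rot: [-1.57, 0.0, -1.419]
wrist_force: [0.9, -3.2, 5.2]
width: 7.9
```

```bash
python3 look2.py 25.62
```

```text
t 19.65 tcp [512.86  25.95  12.6 ] rot [-1.5702e+00  3.0000e-04 -1.4188e+00] F shelf x,y,z -3.33 -0.42 5.22 M [-0.85  -0.087  0.106] w 7.87
bar [[-74.91   0.35]]
lag y -0.32698399538024603
```

Request:
arm_command([
  {"dp":[0,0.3,0],"twist":[0,0,0],"claw":255},
  {"dp":[-0.1,0.6,0],"twist":[0,0,0],"claw":255},
  {"dp":[-0.1,0.9,0],"twist":[0,0,0],"claw":255},
  {"dp":[-0.2,1.2,0],"twist":[0,0,0],"claw":255},
  {"dp":[-0.2,1.5,0],"twist":[0,0,0],"claw":255},
  {"dp":[-0.3,1.8,0],"twist":[0,0,0],"claw":255},
  {"dp":[-0.3,2.1,0],"twist":[0,0,0],"claw":255},
  {"dp":[-0.3,2.4,0],"twist":[0,0,0],"claw":255},
  {"dp":[-0.4,2.5,0],"twist":[0,0,0],"claw":255},
  {"dp":[-0.4,2.5,0],"twist":[0,0,0],"claw":255},
])

```text
time: 20.9
tcp_pos: [512.5, 28.3, 12.6]
tool_rot: [-1.57, 0.0, -1.419]
wrist_force: [1.0, -3.7, 4.7]
width: 7.8
```

```bash
python3 look2.py 28.12
```

```text
t 20.9 tcp [512.48  28.28  12.62] rot [-1.5702e+00  2.0000e-04 -1.4191e+00] F shelf x,y,z -3.86 -0.44 4.7 M [-0.815 -0.104  0.107] w 7.81
bar [[-72.56   0.39]]
lag y -0.15530015049727197
```

The push fell from 5.4 to 3.3 N and the tool jumped ahead about 1 mm, so the roller may be starting into the notch. I'll continue in small steps.

Request:
arm_command([
  {"dp":[0,0.3,0],"twist":[0,0,0],"claw":255},
  {"dp":[-0.1,0.6,0],"twist":[0,0,0],"claw":255},
  {"dp":[-0.1,0.9,0],"twist":[0,0,0],"claw":255},
  {"dp":[-0.2,1.2,0],"twist":[0,0,0],"claw":255},
  {"dp":[-0.2,1.4,0],"twist":[0,0,0],"claw":255},
  {"dp":[-0.2,1.6,0],"twist":[0,0,0],"claw":255},
  {"dp":[-0.3,1.8,0],"twist":[0,0,0],"claw":255},
  {"dp":[-0.3,2,0],"twist":[0,0,0],"claw":255},
  {"dp":[-0.3,2,0],"twist":[0,0,0],"claw":255},
  {"dp":[-0.3,2,0],"twist":[0,0,0],"claw":255},
])

```text
time: 22.15
tcp_pos: [512.1, 29.6, 12.6]
tool_rot: [-1.571, -0.0, -1.42]
wrist_force: [0.2, -6.1, 5.9]
width: 8.1
```

```bash
python3 look2.py 30.12
```

```text
t 22.15 tcp [512.09  29.55  12.61] rot [-1.5706e+00 -4.0000e-04 -1.4200e+00] F shelf x,y,z -6.02 0.68 5.94 M [-0.975 -0.067  0.039] w 8.12
bar [[-71.23   0.59]]
lag y 0.5668171159033903
```

Request:
arm_command([
  {"dp":[0,0.3,0],"twist":[0,0,0],"claw":255},
  {"dp":[-0.1,0.6,0],"twist":[0,0,0],"claw":255},
  {"dp":[-0.1,0.9,0],"twist":[0,0,0],"claw":255},
  {"dp":[-0.2,1.2,0],"twist":[0,0,0],"claw":255},
  {"dp":[-0.2,1.4,0],"twist":[0,0,0],"claw":255},
  {"dp":[-0.2,1.6,0],"twist":[0,0,0],"claw":255},
  {"dp":[-0.3,1.8,0],"twist":[0,0,0],"claw":255},
  {"dp":[-0.3,2,0],"twist":[0,0,0],"claw":255},
  {"dp":[-0.3,2,0],"twist":[0,0,0],"claw":255},
  {"dp":[-0.3,2,0],"twist":[0,0,0],"claw":255},
])

```text
time: 23.4
tcp_pos: [512.0, 30.4, 12.6]
tool_rot: [-1.571, -0.002, -1.42]
wrist_force: [0.6, -6.2, 5.3]
width: 7.8
```

```bash
python3 look2.py 32.12
```

```text
t 23.4 tcp [511.98  30.44  12.62] rot [-1.5705 -0.0016 -1.4204] F shelf x,y,z -6.24 0.35 5.29 M [-1.311 -0.192  0.109] w 7.77
bar [[-70.34   0.56]]
lag y 1.6766851176850217
```

Request:
arm_command([
  {"dp":[0,0.3,0],"twist":[0,0,0],"claw":255},
  {"dp":[-0.1,0.6,0],"twist":[0,0,0],"claw":255},
  {"dp":[-0.1,0.9,0],"twist":[0,0,0],"claw":255},
  {"dp":[-0.2,1.2,0],"twist":[0,0,0],"claw":255},
  {"dp":[-0.2,1.4,0],"twist":[0,0,0],"claw":255},
  {"dp":[-0.2,1.6,0],"twist":[0,0,0],"claw":255},
  {"dp":[-0.3,1.8,0],"twist":[0,0,0],"claw":255},
  {"dp":[-0.3,2,0],"twist":[0,0,0],"claw":255},
  {"dp":[-0.3,2,0],"twist":[0,0,0],"claw":255},
  {"dp":[-0.3,2,0],"twist":[0,0,0],"claw":255},
])

```text
time: 24.65
tcp_pos: [511.9, 30.5, 12.6]
tool_rot: [-1.571, -0.004, -1.422]
wrist_force: [1.5, -10.1, 5.7]
width: 7.8
```

```bash
python3 look2.py 34.12; python3 look.py 12
```

```text
t 24.65 tcp [511.94  30.5   12.61] rot [-1.5705 -0.0036 -1.4216] F shelf x,y,z -10.19 -0.01 5.7 M [-1.904 -0.303  0.145] w 7.75
bar [[-70.28   0.59]]
lag y 3.6218917068293486
t 24.65 tcp [511.94  30.5   12.61] rot [-1.5705 -0.0036 -1.4216] F shelf x,y,z -10.19 -0.01 5.7 M [-1.904 -0.303  0.145] w 7.75
bar shelf [-70.28   0.59]
```

View pics/z12.png

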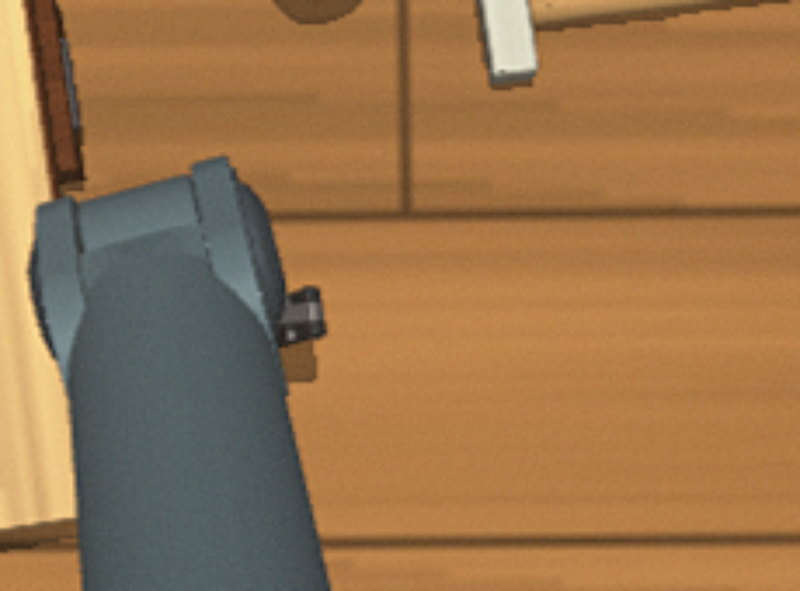

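It's now solid: 2 mm more of command gave 0.06 mm of motion and +4 N, about 2 N/mm. That is the stop, at bar x = -70.3, so the tray centre is about 65 mm in. Drag is about 4–5 N, so the seating push should be about 15 N.

Request:
arm_command([
  {"dp":[0,0.4,0],"twist":[0,0,0],"claw":255},
  {"dp":[-0.1,0.8,0],"twist":[0,0,0],"claw":255},
  {"dp":[-0.2,1.2,0],"twist":[0,0,0],"claw":255},
  {"dp":[-0.2,1.6,0],"twist":[0,0,0],"claw":255},
  {"dp":[-0.3,2,0],"twist":[0,0,0],"claw":255},
  {"dp":[-0.4,2.4,0],"twist":[0,0,0],"claw":255},
  {"dp":[-0.4,2.5,0],"twist":[0,0,0],"claw":255},
  {"dp":[-0.4,2.5,0],"twist":[0,0,0],"claw":255},
  {"dp":[-0.4,2.5,0],"twist":[0,0,0],"claw":255},
  {"dp":[-0.4,2.5,0],"twist":[0,0,0],"claw":255},
])

```text
time: 25.95
tcp_pos: [511.9, 30.5, 12.6]
tool_rot: [-1.571, -0.006, -1.423]
wrist_force: [1.7, -12.7, 5.2]
width: 7.8
```

```bash
python3 look2.py 36.62
```

```text
t 25.95 tcp [511.91  30.54  12.63] rot [-1.5705 -0.0061 -1.4232] F shelf x,y,z -12.79 0.21 5.2 M [-2.575 -0.419  0.097] w 7.8
bar [[-70.23   0.62]]
lag y 6.083720114197128
```

Request:
arm_command([
  {"dp":[0,0.4,0],"twist":[0,0,0],"claw":255},
  {"dp":[-0.1,0.8,0],"twist":[0,0,0],"claw":255},
  {"dp":[-0.2,1.2,0],"twist":[0,0,0],"claw":255},
  {"dp":[-0.2,1.6,0],"twist":[0,0,0],"claw":255},
  {"dp":[-0.3,2,0],"twist":[0,0,0],"claw":255},
  {"dp":[-0.3,2,0],"twist":[0,0,0],"claw":255},
  {"dp":[-0.3,2,0],"twist":[0,0,0],"claw":255},
  {"dp":[-0.3,2,0],"twist":[0,0,0],"claw":255},
  {"dp":[-0.3,2,0],"twist":[0,0,0],"claw":255},
  {"dp":[-0.3,2,0],"twist":[0,0,0],"claw":255},
])

```text
time: 27.2
tcp_pos: [511.8, 30.5, 12.6]
tool_rot: [-1.571, -0.008, -1.424]
wrist_force: [2.5, -14.9, 4.6]
width: 8.2
```

```bash
python3 look2.py 38.62
```

```text
t 27.2 tcp [511.84  30.54  12.63] rot [-1.5707 -0.0081 -1.4244] F shelf x,y,z -15.1 -0.24 4.65 M [-3.161 -0.504  0.151] w 8.22
bar [[-70.22   0.68]]
lag y 8.077584080205689
```

The push is 15.1 N, about 10 N over drag, with no further motion. I'll unload nearly to zero without pulling, then open the fingers a little.

Request:
arm_command([
  {"dp":[0.2,-1.5,0],"twist":[0,0,0],"claw":255},
  {"dp":[0.4,-3,0],"twist":[0,0,0],"claw":255},
  {"dp":[0.7,-4.5,0],"twist":[0,0,0],"claw":255},
  {"dp":[0.9,-6,0],"twist":[0,0,0],"claw":255},
  {"dp":[1,-7,0],"twist":[0,0,0],"claw":255},
  {"dp":[1,-7,0],"twist":[0,0,0],"claw":255},
  {"dp":[1,-7,0],"twist":[0,0,0],"claw":255},
  {"dp":[1,-7,0],"twist":[0,0,0],"claw":255},
  {"dp":[1,-7,0],"twist":[0,0,0],"claw":255},
  {"dp":[1,-7,0],"twist":[0,0,0],"claw":255},
])

```text
time: 28.45
tcp_pos: [511.8, 30.5, 12.6]
tool_rot: [-1.571, -0.001, -1.42]
wrist_force: [0.4, -6.3, 5.3]
width: 7.8
```

```bash
python3 look2.py 31.62
```

```text
t 28.45 tcp [511.83  30.49  12.61] rot [-1.5707e+00 -1.0000e-03 -1.4203e+00] F shelf x,y,z -6.31 0.52 5.29 M [-1.162 -0.05   0.043] w 7.8
bar [[-70.27   0.7 ]]
lag y 1.132771069297842
```

Request:
arm_command([
  {"dp":[0.1,-0.5,0],"twist":[0,0,0],"claw":255},
  {"dp":[0.1,-0.8,0],"twist":[0,0,0],"claw":230},
  {"dp":[0.1,-0.8,0],"twist":[0,0,0],"claw":220},
  {"dp":[0.1,-0.8,0],"twist":[0,0,0],"claw":210},
  {"dp":[0.1,-0.8,0],"twist":[0,0,0],"claw":200},
  {"dp":[0.1,-0.8,0],"twist":[0,0,0],"claw":190},
  {"dp":[0.1,-0.8,0],"twist":[0,0,0],"claw":185},
  {"dp":[0.1,-0.8,0],"twist":[0,0,0],"claw":185},
  {"dp":[0.1,-0.8,0],"twist":[0,0,0],"claw":185},
  {"dp":[0.1,-0.8,0],"twist":[0,0,0],"claw":185},
])

```text
time: 29.7
tcp_pos: [511.7, 30.8, 12.5]
tool_rot: [-1.571, -0.0, -1.419]
wrist_force: [0.8, -0.2, 0.0]
width: 23.4
```

```bash
python3 look2.py 30.82;  python3 - <<'E'
from h import *
b=viewer.read_camera("side"); cv2.imwrite("pics/side13.png",b); cv2.imwrite("pics/z13.png",cv2.resize(b[180:340,260:440],(675,600),interpolation=cv2.INTER_CUBIC))
E
```

```text
t 29.7 tcp [511.69  30.75  12.5 ] rot [-1.5707 -0.     -1.4191] F shelf x,y,z -0.32 -0.72 0.0 M [-0.033 -0.013  0.013] w 23.44
bar [[-69.99   0.8 ]]
lag y 0.06551783360485786
```

View pics/z13.png

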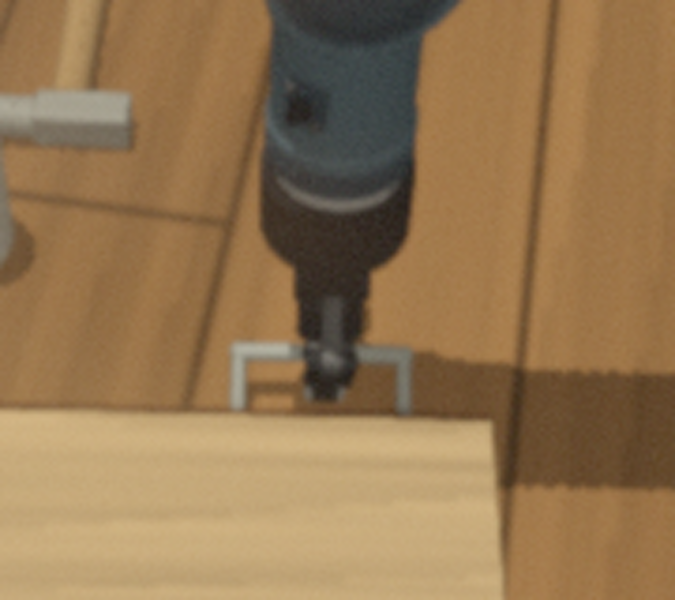

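The side view shows the bar free between the open fingers at (325,350), just outside the board edge. I'll raise straight up, then back away.

Request:
arm_command([
  {"dp":[0,0,5],"twist":[0,0,0],"claw":185},
  {"dp":[0,0,12],"twist":[0,0,0],"claw":185},
  {"dp":[0,0,22],"twist":[0,0,0],"claw":185},
  {"dp":[0,0,35],"twist":[0,0,0],"claw":185},
  {"dp":[0,0,50],"twist":[0,0,0],"claw":185},
  {"dp":[0,-5,70],"twist":[0,0,0],"claw":185},
  {"dp":[0,-25,90],"twist":[0,0,0],"claw":185},
  {"dp":[0,-55,110],"twist":[0,0,0],"claw":185},
  {"dp":[0,-85,120],"twist":[0,0,0],"claw":185},
  {"dp":[0,-115,120],"twist":[0,0,0],"claw":185},
])

```text
time: 31.0
tcp_pos: [512.9, -85.2, 134.8]
tool_rot: [-1.567, -0.001, -1.419]
wrist_force: [-0.5, 0.3, -0.4]
width: 23.2
```

Request:
arm_command([
  {"dp":[-10,-30,10],"twist":[0,0,0],"claw":185},
  {"dp":[-20,-65,20],"twist":[0,0,0],"claw":185},
  {"dp":[-30,-100,30],"twist":[0,0,0],"claw":185},
  {"dp":[-40,-135,40],"twist":[0,0,0],"claw":185},
  {"dp":[-45,-170,40],"twist":[0,0,0],"claw":185},
  {"dp":[-45,-200,40],"twist":[0,0,0],"claw":185},
  {"dp":[-45,-225,40],"twist":[0,0,0],"claw":185},
  {"dp":[-45,-240,40],"twist":[0,0,0],"claw":185},
  {"dp":[-45,-240,40],"twist":[0,0,0],"claw":185},
  {"dp":[-45,-240,40],"twist":[0,0,0],"claw":185},
])

```text
time: 32.25
tcp_pos: [467.0, -322.7, 172.5]
tool_rot: [-1.571, 0.001, -1.417]
wrist_force: [1.3, -0.1, -0.1]
width: 23.5
```

```bash
python3 - <<'E'
from h import *
st()
for n in("top","side"):
    b=viewer.read_camera(n); cv2.imwrite(f"pics/{n}14.png",b)
a=cv2.imread("pics/top14.png");b=cv2.imread("pics/side14.png")
cv2.imwrite("pics/z14.png",cv2.resize(a[200:370,220:450],(800,591),interpolation=cv2.INTER_CUBIC))
cv2.imwrite("pics/z14s.png",cv2.resize(b[180:340,200:420],(800,582),interpolation=cv2.INTER_CUBIC))
E
```

```text
t 32.25 tcp [ 467.   -322.67  172.48] rot [-1.5707e+00  1.1000e-03 -1.4174e+00] F shelf x,y,z -0.3 -1.25 -0.13 M [-0.025  0.016  0.024] w 23.52
```

View pics/z14.png

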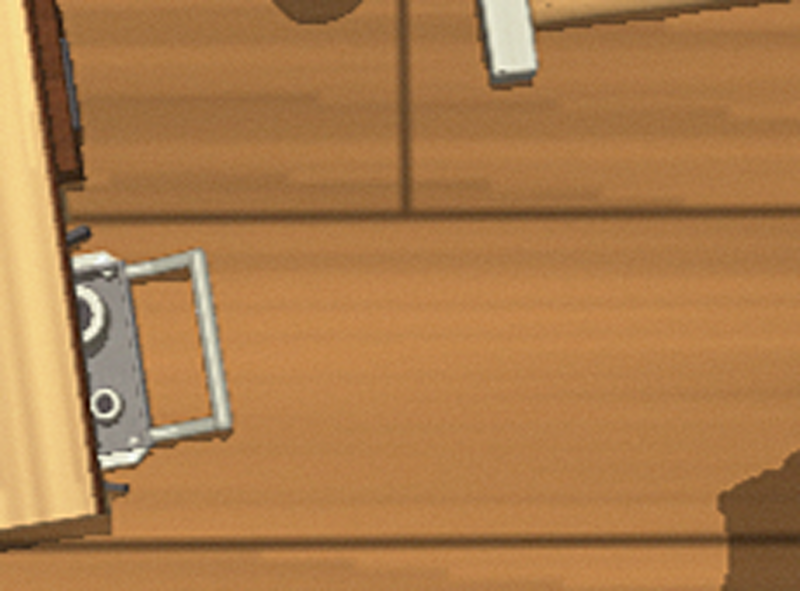

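View pics/z14s.png

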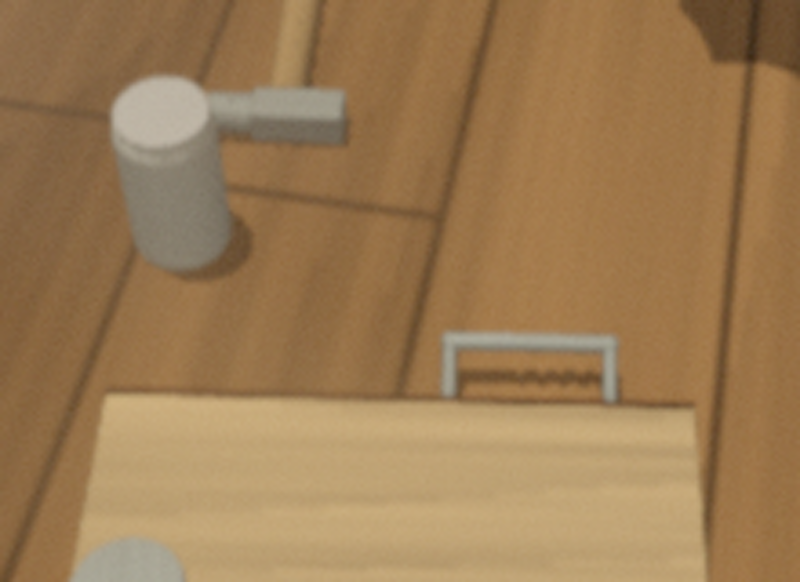

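```bash
python3 - <<'E'
from h import *
s=800/230
p=(np.array([[198,253],[224,430]])+.5)/s+[220,200]-.5
B=shelf(ray("top",p,33)); print(B,B.mean(0))
# compare objects before/after
for n in("top","side"):
    a=cv2.imread(f"pics/{n}0.png").astype(int);b=cv2.imread(f"pics/{n}14.png").astype(int); d=abs(a-b).max(2)
    R={"top":[("can",150,205,295,332),("hammer",170,230,350,500),("jar",190,245,115,165)],"side":[("can",195,260,225,270),("hammer",140,222,272,300),("jar",325,382,215,262)]}[n]
    for nm,y0,y1,x0,x1 in R: print(n,nm,(d[y0:y1,x0:x1]>40).sum())
E
```

```text
[[-69.49938291 -47.04370193]
 [-69.05507859  49.18733491]] [-69.27723075   1.07181649]
top can 0
top hammer 0
top jar 0
side can 0
side hammer 0
side jar 0
```

```bash
python3 -c "
from bench import ticket,status
print(ticket.close_job()); print(status.observe()['time'])"
```

```text
the job is handed in; nothing more can be done
None
the job is handed in; nothing more can be done
```

The tray is home in its bay, released, and the job was handed in about 32 s into the 56 s limit. I gripped the pull bar, slid the tray to the bay mouth, and trimmed it to about 0.1° and a few tenths of a millimetre of the bay axis. I then pushed it in straight.

- **Catch:** with the bar about 78 to 75 mm out from the board's edge, the push fell from 5.4 to 3.3 N and the tool slipped about 1 mm ahead. That is how the roller should feel dropping into the notch, but it is out of sight, so I only have the feel to go on.
- **Stop:** motion ended with the bar 70.2 mm out, which puts the tray's centre about 65 mm in. The command went 6 mm further, and the tray moved 0.1 mm at most.
- **Seating push:** the highest reading was 15.1 N, about 10 N over the 4–5 N drag. I backed off to 6 N before opening the fingers, then lifted clear.
- **Final pictures:** the bar is about 69.3 mm out and square to the bay, and agrees with the arm's reading to about 1 mm. The hammer, can and jar show no change from the first pictures.
- **Underside of the board:** I could not see this directly. The vertical force on the tool stayed between about -2 and +6 N inside the bay, with the tool height steady.
- **Missteps:** one move call was refused for having too few rows, and nothing moved. One turn in front of the bay went about 1° too far and was corrected before the tray entered.

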